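# Scan the code inside the lid, shut the food box, put the scanner back on its pad

## Task

Log the open blue food box: pick up the yellow hand scanner and, with the lid left leaning back as it stands, aim its red window square-on at the middle of the code label inside the lid from about 10 cm away, and hold it steady there for a good second. Then lay the scanner (do not drop it) flat on the middle of the black charging pad, in line with the pad, either way round, and press the lid of the box fully shut until its catch clicks. Leave everything else on the cart where it stands.

Things in the scene. Friction and masses are not known exactly. Their poses are not given: they have to be found in the camera images.
- scanner: Hand code scanner lying flat, 160 long (x) x 34 wide x 33 high at the yellow handle (x from -80 to +30 mm); the black head (x from +30 to +80 mm) is 54 wide x 34 high. 160 g, centre of mass close to the origin's x. Origin: centre of its underside; +x runs to the nose, z up. The beam leaves the red window at the nose along +x, 17 mm above the underside.
- scanner_nose (a point): Centre of the red window, on the scanner at x +80, z +17 mm; same axes as the scanner (beam along +x).
- scanner_grip (a point): Good place to grip the handle (34 mm wide along y), on the scanner at x -10, z +17 mm; same axes as the scanner.
- foodbox: Fixed open blue transparent box, 110 (x) x 150 (y) x 60 high, walls 4 mm. Origin: centre of its underside. The lid's hinge runs along y on its top rim at x -55 mm (towards the robot); its front, with the latch, is at x +55 mm and looks away from the robot. A small tub stands inside.
- lid (a joint): Angle of the box's lid about its hinge: 0 = shut and latched, pi/2 = upright, it starts at about 2.1 to 2.3 (leaning back towards the robot); the hinge is stiff enough to stay where left. In the last 0.07 rad the catch must be pressed past a sprung latch (about 10 N down near the lid's front edge); left short of the click it stays proud.
- label (a point): Centre of the 42 mm square black and white code label on the inside of the lid, 62 mm from the hinge. Axes of the lid: x from the hinge to the lid's front edge, y along the hinge, z out of the lid's outer face (up when shut): the label looks along -z.
- lid_edge (a point): Middle of the lid's front edge on its outer face, 118 mm from the hinge; same axes as the label. The lid is 118 x 156 x 5 mm, its outer face 5.5 mm outside the hinge line, with a 60 mm wide lip turned down 14 mm at the front edge.
- pad: Fixed flat black charging pad with two light blue lines along it, 200 (x) x 90 (y) x 6 high. Origin: centre of its underside; x along its length.
- cup: Speckled ceramic cup, 72 across, 68 high, beside the scanner. Origin: centre of its underside.
- shaker: Closed grey flip-top shaker, 45 across, 68 high, on the scanner's other side. Origin: centre of its underside.
- stack1: Lowest of three stacked closed blue boxes, each 104 (x) x 154 (y) x 52 high. Origin: centre of its underside.
- stack2: Middle box of the stack.
- stack3: Top box of the stack; its top is 156 mm above the cart.
- ladle_rest: Stainless ladle rest, 100 (x) x 200 (y) x 16 high, with a ladle whose handle sticks out to 130 mm along -y, 40 high. Origin: centre of its underside.
- jar: Amber jar with red cap, 56 across, 110 high. Origin: centre of its underside.
- tub: Small white tub with green lid, 56 across, 37 high, inside the food box. Origin: centre of its underside.
There are look-alikes about, which are no part of the job. What is shaped like the foodbox but pink is not meant. What is shaped like the cup but purple is not meant.

How it is judged (in metres and radians):
On the way:
1. held scanner's beam within 20 mm of the label's middle, square-on within 0.2 rad, nose 60 to 140 mm away, steady (under 20 mm/s, 0.15 rad/s), lid still leaning back (over 2.0 rad), for 1 s (x of label in the frame of scanner_nose between 0.06 and 0.14 m and y of label in the frame of scanner_nose between -0.02 and 0.02 m and z of label in the frame of scanner_nose between -0.02 and 0.02 m and z of scanner_nose in the frame of label below -0.05 m and angle between the x axis of scanner_nose and the z axis of label, either way round below 0.2 rad and linear speed of scanner below 0.02 m/s and angular speed of scanner below 0.15 rad/s and contact force between the fingers and scanner above 1 N and value of joint lid above 2 rad), for 1 s.
At the end, for the whole second after the job is handed in: Lid latched shut (under 0.035 rad); scanner at rest flat on the pad, within 30 mm along and 25 mm across of its middle, in line within 0.25 rad either way round; cup, shaker, stack, ladle rest, jar and tub within 30 mm of their starts; cup, shaker and jar upright (value of joint lid below 0.035 rad and x of scanner in the frame of pad between -0.03 and 0.03 m and y of scanner in the frame of pad between -0.025 and 0.025 m and z of scanner in the frame of pad below 0.012 m and angle between the x axis of scanner and the x axis of pad, either way round below 0.25 rad and angle between scanner's own z axis and vertical below 0.08 rad and linear speed of scanner below 0.02 m/s and distance of each of cup, shaker, stack1, stack2, stack3, ladle_rest, jar, tub from where it was at the start of the episode below 0.03 m and angle between each of cup, shaker, jar's own z axis and vertical below 0.2 rad); the robot touches nothing.
It fails at once if a bystander (cup, shaker, stacked box, ladle rest, jar, tub) is shoved more than 50 mm or cup, shaker or jar tipped over (distance of any of cup, shaker, stack1, stack2, stack3, ladle_rest, jar, tub from where it was at the start of the episode above 0.05 m or angle between any of cup, shaker, jar's own z axis and vertical above 0.6 rad).
It fails at once if the scanner is dropped (falls freely faster than 0.6 m/s, out of the fingers) (linear speed of scanner above 0.6 m/s and contact force between the fingers and scanner below 0.1 N).
It also fails if it takes over 72 s, if anything falls off the work surface, if the arm or the gripper's body presses on something with over 40 N, if the wrist force passes 120 N, or if a joint passes its speed limit or range.

## Robot

A 7-joint arm with a two-finger parallel gripper is mounted at the origin on the work surface. World frame = base frame: x ahead of the robot, y to its left, z up, the work surface at z = 0. Lengths are in mm, angles in degrees, forces in N, time in s.
With the tool pointing down it reaches from about 375 to 925 mm from the base axis. Payload 3.1 kg.
Tool frame: the origin (TCP) lies on the centre line of the jaws, within the pads' length; the fingertips stand 19 mm ahead of it and the grasp point (between the pads) is the TCP; z points along the fingers, y is the direction in which the jaws open and shut (so a half turn about z gives the same grasp; the last joint's range is limited). The gripper opens to 85 mm and grips with 20 to 120 N. Pads are 22 mm wide; open, the fingers measure 114 mm over their backs; the gripper's body (76 mm by 85 mm) begins 54 mm behind the grasp point. The pads swing forward as they close: fully open they stand 13 mm farther back than shut.
Start: joints at [-80.26, 21.939, 2.515, 91.553, -1.026, 66.532, -2.859], TCP at [171.974, 626.84, 230.269] pointing down, gripper open.
Joint ranges: [-149.38, 149.38], [-23.57, 123.04], [-84.95, 90], [0, 143.3], [-89.99, 269.99], [3.08, 112.72], [-163.45, 163.45]. Speed limits (degrees/s): [159.86, 159.86, 180, 180, 180, 180, 180].

## Interface

Orientations are given as a 3x3 rotation matrix whose columns are the frame's x, y, z axes.
In Python, from bench import ctrl gives the robot as it stands.
- The arm moves only by the shell command python3 -m pendant 'ROWS'. ROWS is JSON, a list of rows, each an object with "slide": the shift along the tool's x, y, z in m, a list of three; "angular": the turn, a rotation vector about the tool's x, y, z in degrees, a list of three; "claw": the opening, from 0 (shut) to 1 (fully open). A call has 1 to 20 rows; each row shifts and turns the pose as measured when the row begins, along the tool's axes as they then stand; what a row does not reach is not made up. A row lasts 1/12 s, in which the tool goes at most 41.7 mm and 7.16 degrees, less where a joint would pass 70% of its speed; a pose out of reach is approached as far as the arm can. A call with a gripper value outside its range is refused whole. The fingers move at their own pace and stop on an object; the grip force is fixed at half the most. Time passes only in rows, so rows that do not move let the fingers close. It gives the time, the measured TCP pose, the force and the opening at its end, in the units of the state.
- ctrl.get_obs(): the state, without advancing time (a new reading comes with each control period).
- ctrl.read_camera(name): name is "scene" or "top" or "wrist"; returns a dict with "pixels" (384x512x3 uint8, red, green, blue), "z_map" (384x512 float32, mm along the optical axis (not along the pixel's ray), 0 where there is no reading), "K" (3x3 intrinsics, pixels), "camera_from_world" (4x4, takes a point from world to camera coordinates). Camera axes: x right, y down, z forward; pixel columns grow to the right and rows downward; lengths in mm; the calibration is good to about 2 mm. A picture is of the moment at which its call begins.
- ctrl.close_job(): hands the job in, once; it reports no verdict.
The state is a dict: "t": time; "qpos": joint angles; "joint_velocities": joint speeds; "joint_torque": joint torques, N m; "ee_pos": TCP position; "ee_rot": TCP orientation; "force": force on the tool from outside, world axes, zero at the start; "torque": the same for the moment, N m; "opening": opening from 0.0 (shut) to 1.0 (fully open).
Only numpy, scipy, OpenCV 4.12 (cv2) and the standard library are available. Lean on these libraries where they do the work, as an engineer would, in place of code of your own. Each camera call takes 0.05 s, during which the arm holds its last target. There are 200 camera calls.

## Working session

There is one attempt and no reset: what is moved stays moved. The work goes in short steps, Python scripts to look and compute and a shell command to move; the robot and the scene stay as the last step left them, time stands still between calls to the robot, and variables do not carry over. Pictures are saved under pics/ and viewed, about 8 in all and at most 12, crops included, and the job is handed in when it is done.

```bash
ls; mkdir -p pics
python3 - <<'E'
from bench import ctrl
import cv2,numpy as np
o=ctrl.get_obs();print(o)
ims=[]
for n in("scene","top"):
    r=ctrl.read_camera(n);np.savez(f"{n}0.npz",**r);print(n,r["K"].tolist(),np.round(r["camera_from_world"],3).tolist())
    cv2.imwrite(f"pics/{n}0.png",cv2.resize(r["pixels"][:,:,::-1],(800,600)))
E
```

```text
pics
{'t': 0.0, 'qpos': array([-80.25951772,  21.99389746,   2.51222611,  91.6497033 ,
        -1.0252999 ,  66.53156863,  -2.85911037]), 'joint_velocities': array([ 0.01172986,  0.10623877, -0.01893981,  0.06735761, -0.12659134,
       -0.05755814,  0.02592911]), 'joint_torque': array([ 1.88558224e-04, -4.33478594e+01,  1.02475841e+00, -2.49500084e+01,
        1.05230839e-02,  1.16419545e-02,  6.23658906e-06]), 'ee_pos': array([171.76244367, 625.90735287, 228.86039336]), 'ee_rot': array([[-9.64372731e-01,  2.64546645e-01, -5.55368526e-04],
       [ 2.64547183e-01,  9.64369222e-01, -2.60611479e-03],
       [-1.53858612e-04, -2.66018722e-03, -9.99996450e-01]]), 'force': array([-0.0725043 , -0.56635031,  0.4527999 ]), 'torque': array([-0.03692329,  0.00645816, -0.06205714]), 'opening': 0.9996654917520624}
scene [[473.04038330799665, 0.0, 251.95121445860948], [0.0, 473.04038330799665, 193.98330047298697], [0.0, 0.0, 1.0]] [[0.369, 0.929, -0.011, -173.237], [0.513, -0.213, -0.832, -182.518], [-0.775, 0.302, -0.555, 2077.286], [0.0, 0.0, 0.0, 1.0]]
top [[443.1711757856445, 0.0, 256.49479663457305], [0.0, 443.1711757856445, 197.9538621882291], [0.0, 0.0, 1.0]] [[-0.011, -1.0, 0.021, -39.462], [-0.992, 0.009, -0.123, 521.749], [0.122, -0.022, -0.992, 1236.033], [0.0, 0.0, 0.0, 1.0]]
```

View pics/scene0.png

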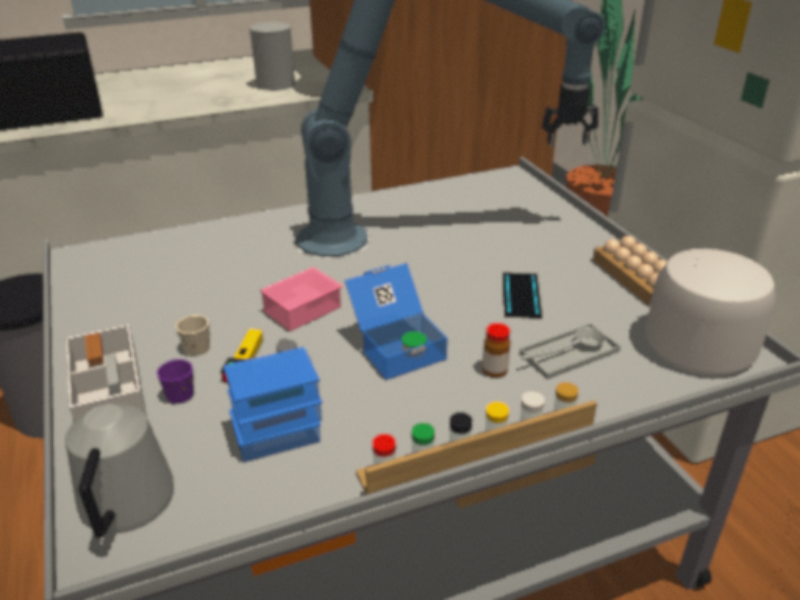

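View pics/top0.png

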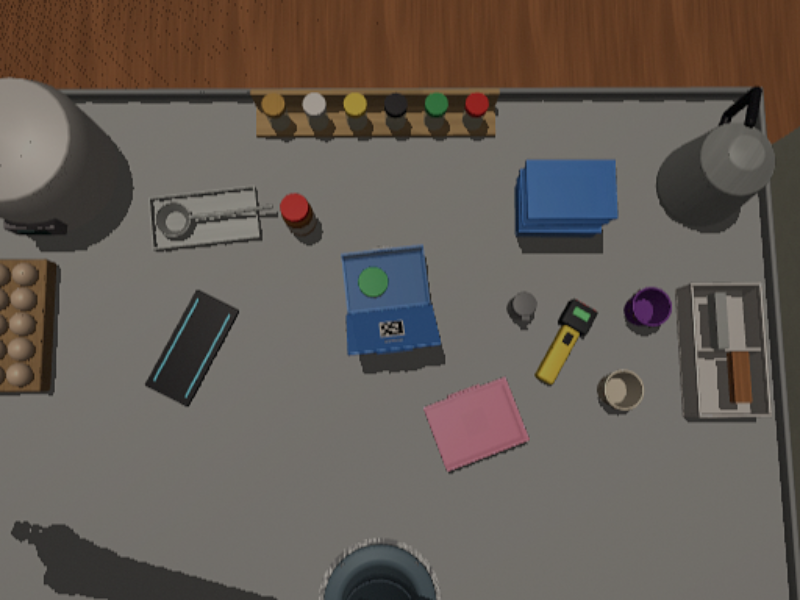

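The top view (800x600) shows the yellow scanner at (567,343) with its nose up and to the right. The shaker is at (523,306), the speckled cup at (622,390), and the purple look-alike cup at (650,307). The blue open box is at (388,300) with its label at (391,328), and the pink look-alike is at (476,425). The pad is at (192,348), the stack at (568,195) and the jar at (297,212). The blue box with the visible label is the one meant, and the scanner is the only yellow handle. Next I measure them.

```bash
cat > h.py <<'E'
import numpy as np,cv2
from bench import ctrl
np.set_printoptions(precision=3,suppress=True)
def pts(r,mask):
    v,u=np.nonzero(mask&(r["z_map"]>0)); z=r["z_map"][v,u]
    c=np.c_[(u-r["K"][0,2])/r["K"][0,0]*z,(v-r["K"][1,2])/r["K"][1,1]*z,z]
    T=r["camera_from_world"]; return (c-T[:3,3])@T[:3,:3]
def ray(r,uv,h):
    K,T=r["K"],r["camera_from_world"];R=T[:3,:3]
    uv=np.atleast_2d(uv);d=np.c_[(uv-K[[0,1],[2,2]])/K[[0,1],[0,1]],np.ones(len(uv))]@R
    c=-R.T@T[:3,3]; return c+d*((h-c[2])/d[:,2])[:,None]
def roi(m,x0,y0,x1,y1):
    o=np.zeros_like(m);s=.64
    a=[int(k*s) for k in(x0,y0,x1,y1)];o[a[1]:a[3],a[0]:a[2]]=m[a[1]:a[3],a[0]:a[2]];return o
def cont(m):
    return max(cv2.findContours(m.astype(np.uint8),cv2.RETR_EXTERNAL,cv2.CHAIN_APPROX_NONE)[0],key=cv2.contourArea)[:,0].astype(float)
def rect(r,m,h):
    p=ray(r,cont(m)+0.0,h)[:,:2].astype(np.float32);return cv2.minAreaRect(p)
E
python3 - <<'E'
from h import *
r=dict(np.load("top0.npz"));im=r["pixels"];H,S,V=[x.astype(int) for x in cv2.split(cv2.cvtColor(im,cv2.COLOR_RGB2HSV))]
yel=roi((H>18)&(H<35)&(S>120)&(V>80),520,290,610,400)
print("handle",rect(r,yel,33),"depth",np.median(pts(r,yel),0))
scn=roi(((H>18)&(H<35)&(S>120)&(V>80))|(V<55),528,290,605,390)
print("scanner all",rect(r,scn,33))
pad=roi(V<60,130,270,260,420);pad=cv2.morphologyEx(pad.astype(np.uint8),cv2.MORPH_CLOSE,np.ones((7,7)))>0
print("pad",rect(r,pad,6),np.median(pts(r,pad),0))
blue=(H>100)&(H<125)&(S>110)
lid=roi(blue,348,312,436,350)
P=pts(r,lid)
lab=roi((S<60),375,315,408,340); print("label",pts(r,lab).mean(0),lab.sum())
c=P.mean(0);n=np.linalg.svd(P-c)[2][2];d=(P-c)@n;P=P[abs(d)<4];c=P.mean(0);n=np.linalg.svd(P-c)[2][2]
print("lid c",c,"n",n,"res",((P-c)@n).std(),P.min(0),P.max(0),len(P))
box=roi(blue,335,235,445,365);Q=pts(r,box);rim=np.abs(Q[:,2]-60)<5
print("rim",cv2.minAreaRect(Q[rim][:,:2].astype(np.float32)))
st=roi(blue,510,150,625,228);Q=pts(r,st);Q=Q[Q[:,2]>145];print("stack",cv2.minAreaRect(Q[:,:2].astype(np.float32)),np.median(Q[:,2]))
for nm,b in dict(shaker=(505,285,540,330),cup=(600,365,648,415),purple=(625,285,675,332),jar=(275,185,318,235),tub=(355,262,390,300),pink=(420,375,530,472)).items():
    Q=pts(r,roi(np.ones_like(lid),*b));Q=Q[Q[:,2]>15];t=np.percentile(Q[:,2],95);Q=Q[Q[:,2]>t-12];print(nm,cv2.minEnclosingCircle(Q[:,:2].astype(np.float32)),t)
E
```

```text
handle ((437.9241638183594, -328.94158935546875), (36.29227066040039, 109.34130859375), 59.51829147338867) depth [ 432.651 -328.232   31.641]
scanner all ((456.34344482421875, -341.0069580078125), (57.285587310791016, 163.2267303466797), 59.89765167236328)
pad ((457.1982421875, 340.822998046875), (91.02099609375, 196.9016571044922), 62.813194274902344) [455.633 341.615   5.159]
label [478.68  -25.926 110.662] 142
lid c [478.484 -21.882 109.078] n [-0.773 -0.074 -0.631] res 1.5630056017306573 [ 441.58  -101.793   55.968] [516.116  52.137 160.314] 899
rim ((570.680908203125, -16.18487548828125), (113.61238861083984, 149.05499267578125), 5.918605804443359)
stack ((709.7355346679688, -333.24102783203125), (153.97837829589844, 101.72840118408203), 89.70643615722656) 156.13626906850158
shaker ((523.2662353515625, -264.15557861328125), 26.031627655029297) 71.69324159107542
cup ((372.224609375, -435.95361328125), 36.011104583740234) 70.05736038453875
purple ((520.7406616210938, -493.5207214355469), 36.90103530883789) 69.96561093340833
jar ((696.1843872070312, 142.1988983154297), 25.024812698364258) 112.7101948460237
tub ((574.2469482421875, 6.539513111114502), 27.839811325073242) 44.678236936399884
pink ((317.2423095703125, -173.41940307617188), 95.85173797607422) 69.15488387663235
```

```bash
python3 -m pendant '[{"slide":[-0.04,-0.003,0],"angular":[0,0,3.7],"claw":1},{"slide":[-0.04,-0.003,0],"angular":[0,0,3.7],"claw":1},{"slide":[-0.04,-0.003,0],"angular":[0,0,3.7],"claw":1},{"slide":[-0.04,-0.003,0],"angular":[0,0,3.7],"claw":1},{"slide":[-0.04,-0.003,0],"angular":[0,0,3.7],"claw":1},{"slide":[-0.04,-0.003,0],"angular":[0,0,3.7],"claw":1},{"slide":[-0.04,-0.003,0],"angular":[0,0,3.7],"claw":1},{"slide":[-0.04,-0.003,0],"angular":[0,0,3.7],"claw":1},{"slide":[-0.04,-0.003,0],"angular":[0,0,3.7],"claw":1},{"slide":[-0.04,-0.003,0],"angular":[0,0,3.7],"claw":1},{"slide":[-0.04,-0.003,0],"angular":[0,0,3.7],"claw":1},{"slide":[-0.04,-0.003,0],"angular":[0,0,3.7],"claw":1},{"slide":[-0.04,-0.003,0],"angular":[0,0,3.7],"claw":1},{"slide":[-0.04,-0.003,0],"angular":[0,0,3.7],"claw":1},{"slide":[-0.04,-0.003,0],"angular":[0,0,3.7],"claw":1},{"slide":[-0.04,-0.003,0],"angular":[0,0,3.7],"claw":1},{"slide":[-0.04,-0.003,0],"angular":[0,0,3.7],"claw":1},{"slide":[-0.04,-0.003,0],"angular":[0,0,3.7],"claw":1},{"slide":[-0.04,-0.003,0],"angular":[0,0,3.7],"claw":1},{"slide":[-0.04,-0.003,0],"angular":[0,0,3.7],"claw":1}]'
```

```text
t: 1.77
ee_pos: [595.3, 1.9, 214.5]
ee_rot: [[0.018, 1.0, -0.018], [1.0, -0.018, -0.008], [-0.009, -0.017, -1.0]]
force: [1.3, -0.2, -0.2]
opening: 1.0
```

```bash
python3 -m pendant '[{"slide":[-0.034,-0.0147,0],"angular":[0,0,0],"claw":1},{"slide":[-0.034,-0.0147,0],"angular":[0,0,0],"claw":1},{"slide":[-0.034,-0.0147,0],"angular":[0,0,0],"claw":1},{"slide":[-0.034,-0.0147,0],"angular":[0,0,0],"claw":1},{"slide":[-0.034,-0.0147,0],"angular":[0,0,0],"claw":1},{"slide":[-0.034,-0.0147,0],"angular":[0,0,0],"claw":1},{"slide":[-0.034,-0.0147,0],"angular":[0,0,0],"claw":1},{"slide":[-0.034,-0.0147,0],"angular":[0,0,0],"claw":1},{"slide":[-0.034,-0.0147,0],"angular":[0,0,0],"claw":1},{"slide":[-0.034,-0.0147,0],"angular":[0,0,0],"claw":1}]'
python3 -m pendant '[{"slide":[0,0,0],"angular":[0,0,7],"claw":1},{"slide":[0,0,0],"angular":[0,0,7],"claw":1},{"slide":[0,0,0],"angular":[0,0,7],"claw":1},{"slide":[0,0,0],"angular":[0,0,7],"claw":1},{"slide":[0,0,0],"angular":[0,0,7],"claw":1},{"slide":[0,0,0],"angular":[0,0,7],"claw":1},{"slide":[0,0,0],"angular":[0,0,7],"claw":1},{"slide":[0,0,0],"angular":[0,0,7],"claw":1},{"slide":[0,0,0],"angular":[0,0,7],"claw":1},{"slide":[0,0,0],"angular":[0,0,7],"claw":1},{"slide":[0,0,0],"angular":[0,0,7],"claw":1},{"slide":[0,0,0],"angular":[0,0,7],"claw":1},{"slide":[0,0,0],"angular":[0,0,7],"claw":1},{"slide":[0,0,0],"angular":[0,0,7],"claw":1},{"slide":[0,0,0],"angular":[0,0,7],"claw":1},{"slide":[0,0,0],"angular":[0,0,7],"claw":1},{"slide":[0,0,0],"angular":[0,0,7],"claw":1}]'
python3 - <<'E'
from h import *
r=ctrl.read_camera("wrist");np.savez("w1.npz",**r)
print(ctrl.get_obs()["qpos"]);cv2.imwrite("pics/w1.png",r["pixels"][:,:,::-1])
E
```

```text
t: 2.6
ee_pos: [430.1, -351.4, 217.5]
ee_rot: [[0.022, 1.0, -0.02], [1.0, -0.022, -0.008], [-0.009, -0.02, -1.0]]
force: [0.6, -1.1, 0.1]
opening: 0.999
t: 4.02
ee_pos: [412.8, -360.6, 211.6]
ee_rot: [[0.836, -0.547, -0.032], [-0.548, -0.837, -0.003], [-0.025, 0.02, -0.999]]
force: [0.9, -0.5, 0.5]
opening: 1.001
[-20.525  27.57   71.823 108.11  -26.935  66.347 -62.208]
```

View pics/w1.png

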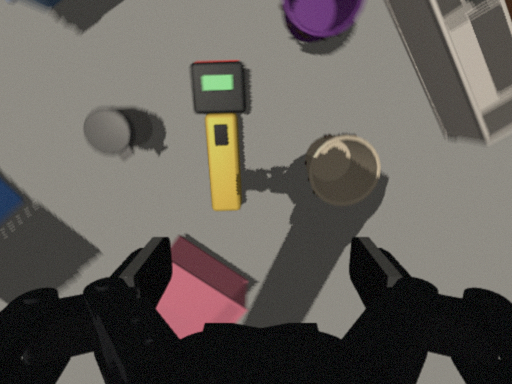

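The wrist view confirms the scanner: nose at (217,63), yellow handle at (225,165), shaker at (108,130) and speckled cup at (343,170). This is the only measured refinement before grasping.

```bash
cat >> h.py <<'E'
from scipy.spatial.transform import Rotation as Ro
def go(p,xa=None,za=None,R=None):
    "print slide, rotvec (deg) from the present pose to TCP p with tool x ~ xa, z = za"
    o=ctrl.get_obs();E=o["ee_rot"]
    if R is None:
        z=np.array(za,float);z/=np.linalg.norm(z);x=np.array(xa,float);x-=z*(x@z);x/=np.linalg.norm(x);R=np.c_[x,np.cross(z,x),z]
    print("t",o["t"],"slide mm",E.T@(np.array(p)-o["ee_pos"]),"rot",Ro.from_matrix(E.T@R).as_rotvec(degrees=True),"q",o["qpos"])
E
python3 - <<'E'
from h import *
r=dict(np.load("w1.npz"));H,S,V=[x.astype(int) for x in cv2.split(cv2.cvtColor(r["pixels"],cv2.COLOR_RGB2HSV))]
y=(H>18)&(H<35)&(S>120)&(V>80);y[:100]=0;y[220:]=0
q=rect(r,y,33);print(q,np.median(pts(r,y),0))
c=np.array(q[0]);a=np.deg2rad(q[2]+(0 if q[1][0]>q[1][1] else -90));d=np.array([np.cos(a),np.sin(a)]);d*=np.sign(d[0])
print(a,d,"origin",c+25*d)
g=c+15*d;go([*g,100],[*d,0],[0,0,-1]);go([*g,25],[*d,0],[0,0,-1])
E
```

```text
((436.88348388671875, -333.2255554199219), (33.1099853515625, 107.36099243164062), 58.25798034667969) [ 436.686 -332.279   31.238]
-0.5540027541831885 [ 0.85  -0.526] origin [ 458.144 -346.378]
t 4.0667 slide mm [ 23.038 -38.612 109.882] rot [ 1.192  1.491 -1.649] q [-20.525  27.57   71.823 108.11  -26.935  66.347 -62.208]
t 4.0667 slide mm [ 24.967 -40.199 184.84 ] rot [ 1.192  1.491 -1.649] q [-20.525  27.57   71.823 108.11  -26.935  66.347 -62.208]
```

```bash
python3 -m pendant '[{"slide":[0.012,-0.019,0.03],"angular":[1.2,1.5,-1.6],"claw":1},{"slide":[0.012,-0.019,0.035],"angular":[0,0,0],"claw":1},{"slide":[0,0,0.035],"angular":[0,0,0],"claw":1},{"slide":[0,0,0],"angular":[0,0,0],"claw":1}]'
python3 -c "
from h import *
d=[.85,-.526];go([449.6,-341,25],[*d,0],[0,0,-1])"
```

```text
t: 4.4
ee_pos: [455.6, -342.4, 108.7]
ee_rot: [[0.855, -0.518, 0.005], [-0.518, -0.855, -0.003], [0.006, -0.0, -1.0]]
force: [-2.6, 0.9, -0.8]
opening: 0.999
t 4.4 slide mm [-6.417  1.938 83.678] rot [-0.014 -0.353  0.52 ] q [-14.394  34.843  60.574 110.751 -36.923  56.117 -57.592]
```

```bash
python3 -m pendant '[{"slide":[-0.004,0.001,0.025],"angular":[0,0,0.5],"claw":1},{"slide":[-0.002,0.001,0.025],"angular":[0,0,0],"claw":1},{"slide":[0,0,0.02],"angular":[0,0,0],"claw":1},{"slide":[0,0,0.011],"angular":[0,0,0],"claw":1},{"slide":[0,0,0],"angular":[0,0,0],"claw":1}]'
python3 -c "
from h import *
d=[.85,-.526];go([449.6,-341,25],[*d,0],[0,0,-1])"
```

```text
t: 4.82
ee_pos: [452.6, -342.0, 28.1]
ee_rot: [[0.856, -0.516, 0.008], [-0.516, -0.856, -0.004], [0.009, -0.001, -1.0]]
force: [-0.9, -0.2, 0.3]
opening: 0.995
t 4.8167 slide mm [-3.096  0.679  3.121] rot [-0.054 -0.487  0.668] q [ -8.917  40.5    53.131 112.882 -43.866  48.749 -52.532]
```

```bash
python3 -m pendant '[{"slide":[-0.003,0,0.002],"angular":[0,0,0.5],"claw":0.6},{"slide":[0,0,0],"angular":[0,0,0],"claw":0.4},{"slide":[0,0,0],"angular":[0,0,0],"claw":0},{"slide":[0,0,0],"angular":[0,0,0],"claw":0},{"slide":[0,0,0],"angular":[0,0,0],"claw":0},{"slide":[0,0,0],"angular":[0,0,0],"claw":0},{"slide":[0,0,0],"angular":[0,0,0],"claw":0},{"slide":[0,0,0],"angular":[0,0,0],"claw":0}]'
python3 -m pendant '[{"slide":[0,0,-0.01],"angular":[0,0,0],"claw":0},{"slide":[0,0,-0.02],"angular":[0,0,0],"claw":0},{"slide":[0,0,-0.03],"angular":[0,0,0],"claw":0},{"slide":[0,0,-0.04],"angular":[0,0,0],"claw":0},{"slide":[0,0,-0.04],"angular":[0,0,0],"claw":0},{"slide":[0,0,-0.04],"angular":[0,0,0],"claw":0},{"slide":[0,0,-0.04],"angular":[0,0,0],"claw":0}]'
python3 -c "
from h import *
print(ctrl.get_obs()['qpos'])"
```

```text
t: 5.48
ee_pos: [454.1, -344.5, 33.9]
ee_rot: [[0.852, -0.523, 0.018], [-0.523, -0.852, -0.01], [0.021, -0.001, -1.0]]
force: [0.6, -0.3, -0.5]
opening: -0.003
t: 6.07
ee_pos: [443.6, -337.7, 255.0]
ee_rot: [[0.851, -0.526, -0.003], [-0.526, -0.851, 0.003], [-0.004, -0.001, -1.0]]
force: [0.9, 0.3, -0.1]
opening: 0.001
[-25.409  24.431  73.728 105.008 -25.008  69.86  -65.691]
```

Run:
```python
from h import *
r=ctrl.read_camera("wrist");np.savez("w2.npz",**r)
cv2.imwrite("pics/w2.png",r["pixels"][:,:,::-1])
H,S,V=[x.astype(int) for x in cv2.split(cv2.cvtColor(r["pixels"],cv2.COLOR_RGB2HSV))]
y=(H>18)&(H<35)&(S>120)&(V>80);y=roi(y,300,130,480,420)
q=rect(r,y,33);print(q,np.median(pts(r,y),0),y.sum())
```

```text
((435.91204833984375, -331.7897644042969), (33.57623291015625, 108.45423126220703), 59.36637878417969) [ 435.083 -330.836   31.223] 2096
```

View pics/w2.png

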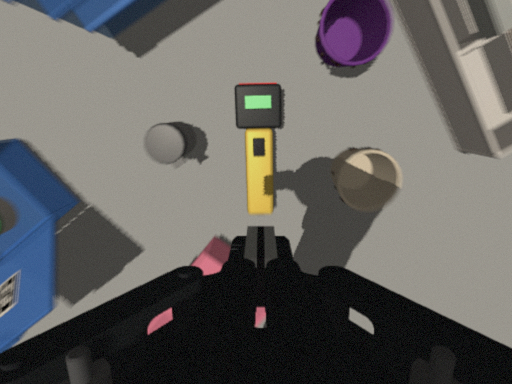

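The scanner lies unmoved at (260,170) and the shut fingertips show at (260,232), so the grasp missed. I'll check the measured fingertip position against the reported TCP.

Run:
```python
from h import *
r=dict(np.load("w2.npz"));z=r["z_map"]
for uv in((260,228),(260,234),(260,245),(250,232),(270,232),(260,180)):
    m=np.zeros(z.shape,bool);m[uv[1],uv[0]]=1;print(uv,z[uv[1],uv[0]],pts(r,m))
T=r["camera_from_world"];print("cam",-T[:3,:3].T@T[:3,3],T[2,:3],ctrl.get_obs()["ee_pos"])
o=ctrl.get_obs();P=T[:3,:3]@(o["ee_pos"]+19*o["ee_rot"][:,2])+T[:3,3];print("tip px",r["K"]@P/P[2],P)
t=ctrl.read_camera("top");np.savez("top1.npz",**t);d=t["z_map"];v,u=np.mgrid[:384,:512]
a=pts(t,np.ones(d.shape,bool));a=a[(np.hypot(a[:,0]-440,a[:,1]+335)<90)&(a[:,2]>75)];print("top cam gripper",len(a),a.min(0),a.max(0),a.mean(0))
s=ctrl.read_camera("scene");np.savez("scene1.npz",**s);cv2.imwrite("pics/s1.png",cv2.resize(s["pixels"][120:280,60:260,::-1],(800,640)[:2]and(750,600)))
```

```text
(260, 228) 145.65851 [[ 452.345 -343.385  262.242]]
(260, 234) 137.5675 [[ 452.723 -343.636  270.512]]
(260, 245) 127.22978 [[ 452.428 -343.475  281.332]]
(250, 232) 141.4149 [[ 454.678 -339.253  266.703]]
(270, 232) 142.64519 [[ 449.239 -347.103  265.553]]
(260, 180) 376.38025 [[ 426.498 -326.915   31.317]]
cam [ 500.046 -373.208  397.8  ] [-0.227  0.141 -0.964] [ 447.21  -342.453  263.57 ]
tip px [263.51  223.472   1.   ] [  1.808  17.776 163.929]
top cam gripper 4710 [ 366.969 -392.567  265.755] [ 499.296 -246.092  664.259] [ 435.692 -310.397  605.848]
```

View pics/s1.png

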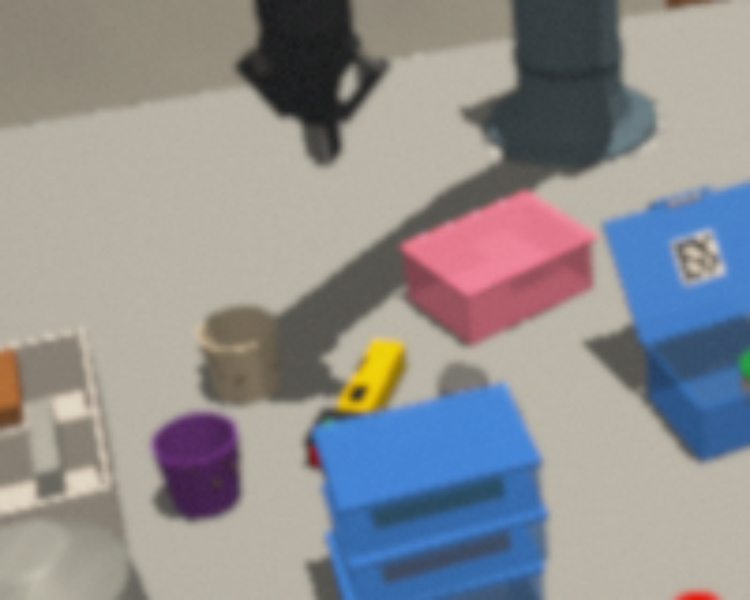

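Run:
```python
from h import *
o=ctrl.get_obs();print(o["t"],o["ee_pos"],o["joint_velocities"])
s=dict(np.load("scene1.npz"))
for uv in((145.9,163.2),(145.9,160)):
  for h in(235,245,255,265): print(uv,h,ray(s,uv,h))
r=dict(np.load("w2.npz"));z=r["z_map"]
print(z[218:250:2,256:268:3])
for n in("w1","w2"):
    T=np.load(n+".npz")["camera_from_world"];print(-T[:3,:3].T@T[:3,3])
m=roi(np.ones_like(z,bool),395,340,425,372);
```

```text
6.2167 [ 446.201 -340.053  257.221] [ 1.18   2.468 -3.901  4.765 -1.13  -0.289  0.543]
(145.9, 163.2) 235 [[ 400.91  -340.179  235.   ]]
(145.9, 163.2) 245 [[ 418.778 -342.329  245.   ]]
(145.9, 163.2) 255 [[ 436.646 -344.478  255.   ]]
(145.9, 163.2) 265 [[ 454.514 -346.628  265.   ]]
(145.9, 160) 235 [[ 379.94  -336.065  235.   ]]
(145.9, 160) 245 [[ 398.083 -338.268  245.   ]]
(145.9, 160) 255 [[ 416.225 -340.472  255.   ]]
(145.9, 160) 265 [[ 434.367 -342.675  265.   ]]
[[422.999 424.064 423.452 425.419]
 [425.624 425.784 424.466 425.967]
 [428.119 424.306 423.938 424.645]
 [426.025 426.292 426.224 426.383]
 [426.05  426.555 427.285 428.625]
 [145.954 145.065 145.99  146.138]
 [143.803 143.359 143.853 142.435]
 [140.612 140.169 140.658 140.93 ]
 [138.088 138.502 139.778 139.148]
 [135.808 135.763 135.935 136.374]
 [134.232 135.823 134.073 134.1  ]
 [131.581 132.324 131.454 132.727]
 [129.991 130.799 130.314 131.799]
 [128.332 128.129 129.675 129.049]
 [126.891 127.069 126.426 126.099]
 [125.88  124.236 125.134 124.564]]
[ 472.447 -396.691  352.918]
[ 500.046 -373.208  397.8  ]
```

Both the wrist depth and the scene ray put the shut fingertips at z ≈ 262 with the reported TCP z at 256. That is about 25 mm higher than the data sheet implies, so the fingers closed above the handle. I'll go back down in stages, opened, and check the tips at close range.

```bash
python3 -m pendant '[{"slide":[0,0,0.03],"angular":[0,0,0],"claw":1},{"slide":[0,0,0.04],"angular":[0,0,0],"claw":1},{"slide":[0,0,0.04],"angular":[0,0,0],"claw":1},{"slide":[0,0,0.04],"angular":[0,0,0],"claw":1},{"slide":[0,0,0.03],"angular":[0,0,0],"claw":1},{"slide":[0,0,0.02],"angular":[0,0,0],"claw":1},{"slide":[0,0,0.01],"angular":[0,0,0],"claw":1},{"slide":[0,0,0],"angular":[0,0,0],"claw":1}]'
python3 - <<'E'
from h import *
r=ctrl.read_camera("wrist");np.savez("w3.npz",**r)
cv2.imwrite("pics/w3.png",r["pixels"][:,:,::-1])
a=pts(r,r["z_map"]<330);a=a[(a[:,2]<75)];print(a.shape)
go([448.4,-339,5],[.861,-.509,0],[0,0,-1])
o=ctrl.get_obs();print(o["ee_pos"])
# dark pixels (gripper): lowest points in tool frame
V=r["pixels"].max(2);b=pts(r,(V<60));b=(b-o["ee_pos"])@o["ee_rot"]
for s in(-1,1):
    k=b[(b[:,1]*s>25)&(b[:,1]*s<70)&(abs(b[:,0])<30)&(b[:,2]<35)];print(s,len(k),k[np.argsort(-k[:,2])[:400:40]])
E
```

```text
t: 6.88
ee_pos: [444.9, -336.5, 34.5]
ee_rot: [[0.851, -0.526, 0.002], [-0.526, -0.851, 0.006], [-0.002, -0.006, -1.0]]
force: [-0.2, 0.0, 0.0]
opening: 1.004
(156028, 3)
t 6.9333 slide mm [ 4.058  0.307 30.397] rot [-0.347  0.063 -1.142] q [ -9.587  39.386  53.901 113.618 -42.874  49.552 -53.532]
[ 445.043 -336.779   35.403]
-1 14068 [[  6.218 -42.812 -12.81 ]
 [ -0.05  -42.454 -15.754]
 [-10.276 -42.412 -17.128]
 [ -7.383 -42.263 -18.431]
 [ -3.686 -42.577 -19.454]
 [  6.323 -53.096 -20.377]
 [ -8.729 -42.425 -21.351]
 [  0.307 -42.339 -22.095]
 [  3.384 -42.161 -23.252]
 [  1.855 -42.489 -24.033]]
1 13641 [[-13.153  59.308  34.95 ]
 [ -4.017  42.984 -14.32 ]
 [ -6.388  43.23  -15.747]
 [ -7.883  43.508 -16.811]
 [  3.151  42.679 -18.148]
 [ -0.937  43.209 -19.018]
 [ -0.779  42.827 -20.234]
 [  5.558  55.457 -20.984]
 [  2.179  42.931 -22.026]
 [ -7.343  43.017 -22.876]]
```

View pics/w3.png

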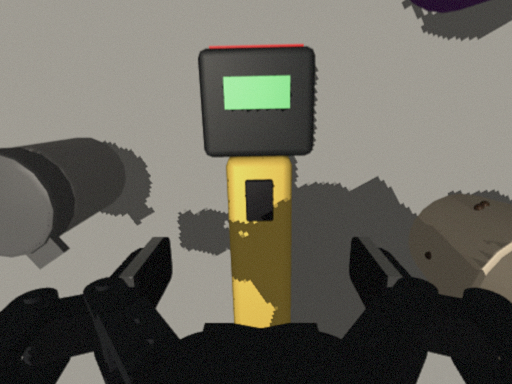

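Wrist view at close range: the open fingertips are at (165,240) and (360,240), either side of the yellow handle at (262,230). Depth puts the open tips 13 mm behind the reported TCP where +6 mm was expected, so the real grasp point sits about 19 mm behind the reported TCP. Target reported z is about 3 mm, and I close there.

```bash
python3 -m pendant '[{"slide":[0.004,0,0.012],"angular":[0,0,-1],"claw":1},{"slide":[0,0,0.012],"angular":[0,0,0],"claw":1},{"slide":[0,0,0.006],"angular":[0,0,0],"claw":1},{"slide":[0,0,0.002],"angular":[0,0,0],"claw":0.6}]'
python3 -m pendant '[{"slide":[0,0,0],"angular":[0,0,0],"claw":0},{"slide":[0,0,0],"angular":[0,0,0],"claw":0},{"slide":[0,0,0],"angular":[0,0,0],"claw":0},{"slide":[0,0,0],"angular":[0,0,0],"claw":0},{"slide":[0,0,0],"angular":[0,0,0],"claw":0}]'
```

```text
t: 7.27
ee_pos: [451.2, -341.6, 6.5]
ee_rot: [[0.859, -0.512, 0.009], [-0.512, -0.859, 0.001], [0.007, -0.005, -1.0]]
force: [-0.6, -0.2, 0.7]
opening: 0.889
t: 7.68
ee_pos: [453.0, -342.8, 9.5]
ee_rot: [[0.859, -0.512, 0.013], [-0.512, -0.859, -0.001], [0.012, -0.006, -1.0]]
force: [-0.3, -0.3, -1.1]
opening: 0.387
```

Gripped: opening 0.387 ≈ 33 mm, which matches the handle. Now I lift and turn.

```bash
python3 -m pendant '[{"slide":[0,0,-0.01],"angular":[0,0,0],"claw":0},{"slide":[0,0,-0.02],"angular":[0,0,0],"claw":0},{"slide":[0,0,-0.03],"angular":[0,0,0],"claw":0},{"slide":[0,0,-0.035],"angular":[0,0,0],"claw":0},{"slide":[0,0,-0.035],"angular":[0,0,0],"claw":0},{"slide":[0,0,-0.035],"angular":[0,0,0],"claw":0},{"slide":[0,0,-0.035],"angular":[0,0,0],"claw":0},{"slide":[0,0,-0.03],"angular":[0,0,0],"claw":0},{"slide":[0,0,-0.02],"angular":[0,0,0],"claw":0}]'
python3 -m pendant '[{"slide":[0,0,0],"angular":[0,0,-4],"claw":0},{"slide":[0,0,0],"angular":[0,0,-7],"claw":0},{"slide":[0,0,0],"angular":[0,0,-7],"claw":0},{"slide":[0,0,0],"angular":[0,0,-7],"claw":0},{"slide":[0,0,0],"angular":[0,0,-7],"claw":0},{"slide":[0,0,0],"angular":[0,0,-7],"claw":0},{"slide":[0,0,0],"angular":[0,0,-7],"claw":0},{"slide":[0,0,0],"angular":[0,0,-7],"claw":0},{"slide":[0,0,0],"angular":[0,0,-7],"claw":0},{"slide":[0,0,0],"angular":[0,0,-7],"claw":0},{"slide":[0,0,0],"angular":[0,0,-7],"claw":0},{"slide":[0,0,0],"angular":[0,0,-7],"claw":0},{"slide":[0,0,0],"angular":[0,0,-7],"claw":0},{"slide":[0,0,0],"angular":[0,0,-7],"claw":0},{"slide":[0,0,0],"angular":[0,0,-7],"claw":0},{"slide":[0,0,0],"angular":[0,0,-7],"claw":0},{"slide":[0,0,0],"angular":[0,0,-7],"claw":0},{"slide":[0,0,0],"angular":[0,0,-4],"claw":0}]'
python3 -c "
from h import *
go([620,-15,300],[0,1,0],[0,0,-1])"
```

```text
t: 8.43
ee_pos: [441.9, -338.3, 264.7]
ee_rot: [[0.856, -0.517, -0.005], [-0.517, -0.856, 0.013], [-0.011, -0.008, -1.0]]
force: [0.9, 0.0, -1.5]
opening: 0.386
t: 9.93
ee_pos: [424.5, -343.1, 272.9]
ee_rot: [[-0.031, 1.0, -0.003], [0.999, 0.031, 0.018], [0.018, -0.002, -1.0]]
force: [-0.5, -0.2, -1.3]
opening: 0.387
t 9.9333 slide mm [322.363 205.418 -21.833] rot [-0.129 -1.005  1.76 ] q [ -8.168  11.434  49.213 104.473  -9.964  69.064  45.949]
```

```bash
python3 -m pendant '[{"slide":[0.018,0.012,-0.002],"angular":[0,0,0],"claw":0},{"slide":[0.032,0.02,-0.002],"angular":[0,0,0],"claw":0},{"slide":[0.032,0.02,-0.002],"angular":[0,0,0],"claw":0},{"slide":[0.032,0.02,-0.002],"angular":[0,0,0],"claw":0},{"slide":[0.032,0.02,-0.002],"angular":[0,0,0],"claw":0},{"slide":[0.032,0.02,-0.002],"angular":[0,0,0],"claw":0},{"slide":[0.032,0.02,-0.002],"angular":[0,0,0],"claw":0},{"slide":[0.032,0.02,-0.002],"angular":[0,0,0],"claw":0},{"slide":[0.032,0.02,-0.002],"angular":[0,0,0],"claw":0},{"slide":[0.032,0.02,-0.002],"angular":[0,0,0],"claw":0},{"slide":[0.016,0.01,-0.001],"angular":[0,0,0],"claw":0}]'
python3 -m pendant '[{"slide":[0,0,0],"angular":[0,0,-4],"claw":0},{"slide":[0,0,0],"angular":[0,0,-7],"claw":0},{"slide":[0,0,0],"angular":[0,0,-7],"claw":0},{"slide":[0,0,0],"angular":[0,0,-7],"claw":0},{"slide":[0,0,0],"angular":[0,0,-7],"claw":0},{"slide":[0,0,0],"angular":[0,0,-7],"claw":0},{"slide":[0,0,0],"angular":[0,0,-7],"claw":0},{"slide":[0,0,0],"angular":[0,0,-7],"claw":0},{"slide":[0,0,0],"angular":[0,0,-7],"claw":0},{"slide":[0,0,0],"angular":[0,0,-7],"claw":0},{"slide":[0,0,0],"angular":[0,0,-7],"claw":0},{"slide":[0,0,0],"angular":[0,0,-7],"claw":0},{"slide":[0,0,0],"angular":[0,0,-7],"claw":0},{"slide":[0,0,0],"angular":[0,0,-6],"claw":0},{"slide":[0,0,0],"angular":[0,0,-3],"claw":0}]'
python3 -c "
from h import *
go([640,-15,290],[-.773,-.074,-.631],[.628,.06,-.776])"
```

```text
t: 10.85
ee_pos: [612.4, -21.5, 298.2]
ee_rot: [[0.008, 1.0, -0.011], [1.0, -0.008, 0.017], [0.017, -0.011, -1.0]]
force: [0.1, 2.3, -1.7]
opening: 0.385
t: 12.1
ee_pos: [602.7, -26.8, 293.1]
ee_rot: [[-0.987, -0.158, -0.031], [-0.158, 0.987, 0.003], [0.03, 0.008, -1.0]]
force: [-0.0, 0.0, -2.0]
opening: 0.382
t 12.1 slide mm [-38.796   5.703   2.01 ] rot [  1.624 -40.81    3.37 ] q [-19.962  15.812  22.75   93.617  -6.414  73.607 103.12 ]
```

```bash
python3 -m pendant '[{"slide":[-0.02,0.003,0],"angular":[1.6,-4,3.4],"claw":0},{"slide":[-0.02,0.003,0],"angular":[0,-6,0],"claw":0},{"slide":[0,0,0],"angular":[0,-6.5,0],"claw":0},{"slide":[0,0,0],"angular":[0,-6.5,0],"claw":0},{"slide":[0,0,0],"angular":[0,-6.5,0],"claw":0},{"slide":[0,0,0],"angular":[0,-6,0],"claw":0},{"slide":[0,0,0],"angular":[0,-4,0],"claw":0},{"slide":[0,0,0],"angular":[0,-2,0],"claw":0},{"slide":[0,0,0],"angular":[0,0,0],"claw":0}]'
python3 -c "
from h import *
go([626,-12,221],[-.773,-.074,-.631],[.628,.06,-.776])"
```

```text
t: 12.85
ee_pos: [632.7, -28.6, 286.0]
ee_rot: [[-0.756, -0.081, 0.65], [-0.078, 0.996, 0.035], [-0.65, -0.024, -0.759]]
force: [-0.5, 0.2, -2.6]
opening: 0.384
t 12.85 slide mm [46.023 18.677 45.55 ] rot [-1.575  1.447  0.284] q [-22.961  -2.805  22.418 123.265  -2.475  18.798  97.065]
```

```bash
python3 -m pendant '[{"slide":[0.009,0.006,0.009],"angular":[-1.5,1.4,0.3],"claw":0},{"slide":[0.013,0.006,0.013],"angular":[0,0,0],"claw":0},{"slide":[0.013,0.005,0.013],"angular":[0,0,0],"claw":0},{"slide":[0.007,0,0.007],"angular":[0,0,0],"claw":0},{"slide":[0,0,0],"angular":[0,0,0],"claw":0},{"slide":[0,0,0],"angular":[0,0,0],"claw":0}]'
python3 - <<'E'
from h import *
go([626,-12,221],[-.773,-.074,-.631],[.628,.06,-.776])
s=ctrl.read_camera("scene");np.savez("scene2.npz",**s)
w=ctrl.read_camera("wrist");np.savez("w4.npz",**w)
t=ctrl.read_camera("top");np.savez("top2.npz",**t)
a=cv2.resize(s["pixels"][130:270,180:320],(400,400));b=cv2.resize(w["pixels"],(400,300));b=np.vstack([b,np.zeros((100,400,3),np.uint8)])
cv2.imwrite("pics/scan.png",np.hstack([a,b])[:,:,::-1])
E
```

```text
t: 13.35
ee_pos: [621.9, -17.6, 224.0]
ee_rot: [[-0.78, -0.088, 0.619], [-0.067, 0.996, 0.056], [-0.622, 0.002, -0.783]]
force: [-0.3, 0.1, -1.9]
opening: 0.383
t 13.35 slide mm [-1.727  5.224  5.203] rot [-0.166 -0.65  -0.415] q [-23.858   1.855  23.698 126.551 -15.649  13.865 108.487]
```

View pics/scan.png

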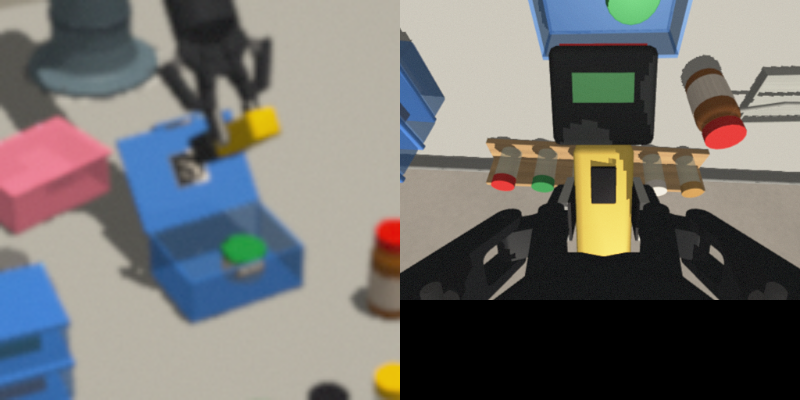

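The scene crop shows the held scanner (yellow tail at (262,122)) pointing at the label at (188,168). The wrist view shows its head at (603,95), with the handle in line with the fingers. I check the real scanner pose from wrist depth.

Run:
```python
from h import *
r=dict(np.load("w4.npz"));z=r["z_map"];H,S,V=[x.astype(int) for x in cv2.split(cv2.cvtColor(r["pixels"],cv2.COLOR_RGB2HSV))]
o=ctrl.get_obs();E=o["ee_rot"];p=o["ee_pos"]
y=(H>18)&(H<35)&(S>120)&(z<300);y[:180]=0
A=(pts(r,y)-p)@E   # tool frame
tf=A[abs(A[:,1])<10]; n=np.linalg.svd(tf-tf.mean(0))[2][2];print("handle top tool frame",tf.mean(0),n,A.min(0),A.max(0))
ys=[(b,A[(A[:,0]>b)&(A[:,0]<b+10)][:,1]) for b in range(-10,40,10)]
print("y centre along x",[(b,round(float(v.min()+v.max())/2,1)) for b,v in ys if len(v)])
h=(V<70)&(z<300);h[200:]=0;h[:55]=0;B=(pts(r,h)-p)@E;B=B[(abs(B[:,1])<35)&(B[:,2]<0)];print("head",np.percentile(B,[1,99],axis=0))
# where the beam meets
n_=np.array([-.773,-.074,-.631]);lab=np.array([478.7,-25.9,110.7])
off=tf.mean(0);nose=p+E@np.array([np.percentile(B[:,0],99),off[1],off[2]+16])
d=lab-nose;print("nose",nose,"label in tool",d@E,"angle",np.rad2deg(np.arccos(-(E[:,0]@-n_))))
lidm=None
t=dict(np.load("top2.npz"))
```

```text
handle top tool frame [  4.074   0.092 -23.444] [ 0.007 -0.025 -1.   ] [-31.259 -46.912 -90.494] [ 39.248  25.487 -15.286]
y centre along x [(-10, -0.0), (0, 4.4), (10, -12.9), (20, -0.2), (30, -0.3)]
head [[ 39.84  -25.96  -26.087]
 [ 87.694  25.233 -21.645]]
nose [549.991 -23.727 176.583] label in tool [96.764  3.957  6.983] angle nan<stdin>:13: RuntimeWarning: invalid value encountered in arccos
```

```bash
python3 -m pendant '[{"slide":[0,0.002,0.003],"angular":[0,0,0],"claw":0},{"slide":[0,0.002,0.003],"angular":[0,0,0],"claw":0},{"slide":[0,0,0],"angular":[0,0,0],"claw":0},{"slide":[0,0,0],"angular":[0,0,0],"claw":0},{"slide":[0,0,0],"angular":[0,0,0],"claw":0},{"slide":[0,0,0],"angular":[0,0,0],"claw":0},{"slide":[0,0,0],"angular":[0,0,0],"claw":0},{"slide":[0,0,0],"angular":[0,0,0],"claw":0},{"slide":[0,0,0],"angular":[0,0,0],"claw":0},{"slide":[0,0,0],"angular":[0,0,0],"claw":0},{"slide":[0,0,0],"angular":[0,0,0],"claw":0}]'
python3 - <<'E'
from h import *
o=ctrl.get_obs();E=o["ee_rot"];p=o["ee_pos"]
d=np.array([478.7,-25.9,110.7])-p-E@[87,0,-7.4];print(d@E,np.degrees(np.arccos(min(1,E[:,0]@np.array([-.773,-.074,-.631])))),o["joint_velocities"])
E
```

```text
t: 14.42
ee_pos: [629.6, -12.9, 225.3]
ee_rot: [[-0.774, -0.088, 0.627], [-0.066, 0.996, 0.057], [-0.63, 0.003, -0.777]]
force: [0.1, 1.3, -1.8]
opening: 0.384
[102.753  -0.03    0.955] 0.0 [-0.085 -0.121  0.128  0.064 -0.059 -0.049 -0.036]
```

```bash
python3 -m pendant '[{"slide":[0,0,0],"angular":[0,0,0],"claw":0},{"slide":[0,0,0],"angular":[0,0,0],"claw":0},{"slide":[0,0,0],"angular":[0,0,0],"claw":0},{"slide":[0,0,0],"angular":[0,0,0],"claw":0},{"slide":[0,0,0],"angular":[0,0,0],"claw":0},{"slide":[0,0,0],"angular":[0,0,0],"claw":0},{"slide":[0,0,0],"angular":[0,0,0],"claw":0},{"slide":[0,0,0],"angular":[0,0,0],"claw":0},{"slide":[0,0,0],"angular":[0,0,0],"claw":0},{"slide":[0,0,0],"angular":[0,0,0],"claw":0},{"slide":[0,0,0],"angular":[0,0,0],"claw":0},{"slide":[0,0,0],"angular":[0,0,0],"claw":0},{"slide":[0,0,0],"angular":[0,0,0],"claw":0},{"slide":[0,0,0],"angular":[0,0,0],"claw":0},{"slide":[0,0,0],"angular":[0,0,0],"claw":0},{"slide":[0,0,0],"angular":[0,0,0],"claw":0},{"slide":[0,0,0],"angular":[0,0,0],"claw":0},{"slide":[0,0,0],"angular":[0,0,0],"claw":0},{"slide":[0,0,0],"angular":[0,0,0],"claw":0},{"slide":[0,0,0],"angular":[0,0,0],"claw":0}]'
python3 - <<'E'
from h import *
for i in range(25): ctrl.read_camera("top")
o=ctrl.get_obs();E=o["ee_rot"];p=o["ee_pos"]
d=np.array([478.7,-25.9,110.7])-p-E@[87,0,-7.4];print(o["t"],d@E,np.degrees(np.arccos(min(1,E[:,0]@np.array([-.773,-.074,-.631])))),o["joint_velocities"])
# lid still leaning?
r=ctrl.read_camera("scene")
go([626,-12,300],[-.995,-.1,0],[0,0,-1])
E
```

```text
t: 16.08
ee_pos: [629.4, -13.0, 225.1]
ee_rot: [[-0.774, -0.088, 0.627], [-0.066, 0.996, 0.057], [-0.63, 0.003, -0.777]]
force: [-0.1, 0.4, -2.3]
opening: 0.386
17.3333 [102.571   0.046   0.989] 0.0 [-0.019  0.025  0.015  0.005 -0.001 -0.111 -0.093]
t 17.3833 slide mm [-44.613   1.481 -60.264] rot [-0.093 39.04  -0.738] q [-24.037   2.546  23.41  126.035 -16.308  13.154 108.571]
```

```bash
python3 -m pendant '[{"slide":[-0.01,0,-0.013],"angular":[0,0,0],"claw":0},{"slide":[-0.018,0,-0.024],"angular":[0,0,0],"claw":0},{"slide":[-0.018,0,-0.024],"angular":[0,4,0],"claw":0},{"slide":[0,0,0],"angular":[0,6.5,0],"claw":0},{"slide":[0,0,0],"angular":[0,6.5,0],"claw":0},{"slide":[0,0,0],"angular":[0,6.5,0],"claw":0},{"slide":[0,0,0],"angular":[0,6.5,0],"claw":0},{"slide":[0,0,0],"angular":[0,6,0],"claw":0},{"slide":[0,0,0],"angular":[0,3,4],"claw":0},{"slide":[0,0,0],"angular":[0,0,7],"claw":0},{"slide":[0,0,0],"angular":[0,0,7],"claw":0},{"slide":[0,0,0],"angular":[0,0,7],"claw":0},{"slide":[0,0,0],"angular":[0,0,5],"claw":0},{"slide":[0,0,0],"angular":[0,0,2],"claw":0},{"slide":[0,0,0],"angular":[0,0,0],"claw":0}]'
python3 -c "
from h import *
c,s=np.cos(np.radians(152.8)),np.sin(np.radians(152.8))
go([462,338,260],[c,s,0],[0,0,-1])"
```

```text
t: 18.63
ee_pos: [629.5, -10.7, 300.0]
ee_rot: [[-0.882, 0.472, -0.022], [0.472, 0.882, 0.001], [0.019, -0.01, -1.0]]
force: [-0.1, 0.2, -2.5]
opening: 0.382
t 18.6333 slide mm [311.371 228.858  43.837] rot [-0.541 -1.118 -0.939] q [-27.165  19.246  31.143  90.043 -10.156  74.811  67.301]
```

```bash
python3 -m pendant '[{"slide":[0.018,0.013,0.002],"angular":[-0.5,-1.1,-0.9],"claw":0},{"slide":[0.031,0.023,0.004],"angular":[0,0,0],"claw":0},{"slide":[0.031,0.023,0.004],"angular":[0,0,0],"claw":0},{"slide":[0.031,0.023,0.004],"angular":[0,0,0],"claw":0},{"slide":[0.031,0.023,0.004],"angular":[0,0,0],"claw":0},{"slide":[0.031,0.023,0.004],"angular":[0,0,0],"claw":0},{"slide":[0.031,0.023,0.004],"angular":[0,0,0],"claw":0},{"slide":[0.031,0.023,0.004],"angular":[0,0,0],"claw":0},{"slide":[0.031,0.023,0.004],"angular":[0,0,0],"claw":0},{"slide":[0.025,0.018,0.004],"angular":[0,0,0],"claw":0},{"slide":[0.012,0.008,0],"angular":[0,0,0],"claw":0},{"slide":[0,0,0],"angular":[0,0,0],"claw":0}]'
python3 -c "
from h import *
c,s=np.cos(np.radians(152.8)),np.sin(np.radians(152.8))
go([462,338,60],[c,s,0],[0,0,-1])"
```

```text
t: 19.63
ee_pos: [460.7, 338.9, 258.4]
ee_rot: [[-0.892, 0.451, 0.02], [0.451, 0.892, 0.003], [-0.017, 0.012, -1.0]]
force: [-1.7, 0.8, -1.6]
opening: 0.386
t 19.6333 slide mm [  1.7    -2.544 198.386] rot [0.681 0.945 0.375] q [-56.607  11.581  18.001 102.293  -3.259  65.706  25.509]
```

```bash
python3 -m pendant '[{"slide":[0.001,-0.002,0.02],"angular":[0.7,0.9,0.4],"claw":0},{"slide":[0,0,0.035],"angular":[0,0,0],"claw":0},{"slide":[0,0,0.035],"angular":[0,0,0],"claw":0},{"slide":[0,0,0.035],"angular":[0,0,0],"claw":0},{"slide":[0,0,0.03],"angular":[0,0,0],"claw":0},{"slide":[0,0,0.02],"angular":[0,0,0],"claw":0},{"slide":[0,0,0.015],"angular":[0,0,0],"claw":0},{"slide":[0,0,0],"angular":[0,0,0],"claw":0},{"slide":[0,0,0],"angular":[0,0,0],"claw":0}]'
python3 - <<'E'
from h import *
c,s=np.cos(np.radians(152.8)),np.sin(np.radians(152.8))
go([462,338,16],[c,s,0],[0,0,-1]);o=ctrl.get_obs();print(o["ee_pos"])
w=ctrl.read_camera("wrist");np.savez("w5.npz",**w);cv2.imwrite("pics/w5.png",w["pixels"][:,:,::-1])
E
```

```text
t: 20.38
ee_pos: [473.9, 334.4, 67.6]
ee_rot: [[-0.89, 0.455, 0.02], [0.456, 0.89, 0.007], [-0.015, 0.015, -1.0]]
force: [2.2, 0.3, -1.1]
opening: 0.386
t 20.3833 slide mm [12.98  -2.982 51.324] rot [0.864 0.863 0.096] q [-53.015  25.785  16.186 109.742  -9.329  44.6    31.065]
[473.87  334.404  67.553]
```

View pics/w5.png

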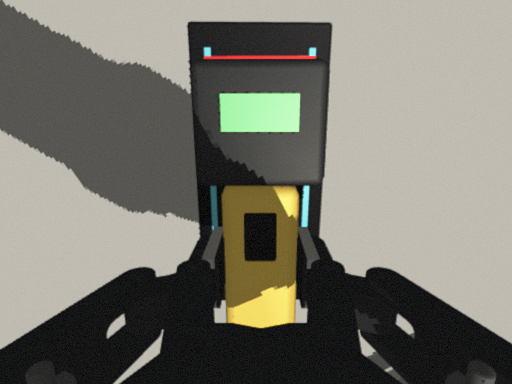

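The wrist view shows the pad under the scanner, its far end at row 23 (columns 190-330). The two blue lines sit evenly either side of the handle, at (214,205) and (305,205). Next is a quick check along the pad, then lowering.

Run:
```python
from h import *
r=dict(np.load("w5.npz"));o=ctrl.get_obs();E=o["ee_rot"];p=o["ee_pos"]
q=ray(r,[(190,23),(330,23),(200,215),(320,215)],6);print("pad end",q,"tool",(q-p)@E,np.linalg.norm(q[0]-q[1]))
```

```text
pad end [[350.067 350.291   6.   ]
 [388.861 426.607   6.   ]
 [460.659 292.509   6.   ]
 [501.018 370.115   6.   ]] tool [[118.456 -42.787  59.277]
 [118.747  42.814  60.52 ]
 [ -6.304 -43.783  61.142]
 [ -6.816  43.679  62.425]] 85.61050056834583
```

```bash
python3 -m pendant '[{"slide":[0.006,0,0.005],"angular":[0.8,0.8,0],"claw":0},{"slide":[0.006,-0.001,0.01],"angular":[0,0,0],"claw":0},{"slide":[0,0,0.01],"angular":[0,0,0],"claw":0},{"slide":[0,0,0.008],"angular":[0,0,0],"claw":0},{"slide":[0,0,0],"angular":[0,0,0],"claw":0}]'
python3 -c "
from h import *
c,s=np.cos(np.radians(152.8)),np.sin(np.radians(152.8))
go([463,337.5,16],[c,s,0],[0,0,-1])"
```

```text
t: 20.85
ee_pos: [466.9, 342.1, 37.9]
ee_rot: [[-0.89, 0.456, 0.009], [0.456, 0.89, 0.008], [-0.004, 0.011, -1.0]]
force: [-0.5, 0.4, -2.2]
opening: 0.385
t 20.85 slide mm [ 1.457 -6.109 21.854] rot [0.656 0.246 0.049] q [-52.798  28.544  15.074 110.043 -10.744  42.045  31.295]
```

```bash
python3 -m pendant '[{"slide":[0.001,-0.002,0.008],"angular":[0.6,0.2,0],"claw":0},{"slide":[0,-0.001,0.006],"angular":[0,0,0],"claw":0},{"slide":[0,0,0.004],"angular":[0,0,0],"claw":0},{"slide":[0,0,0.002],"angular":[0,0,0],"claw":0},{"slide":[0,0,0.001],"angular":[0,0,0],"claw":0}]'
```

```text
t: 21.27
ee_pos: [464.7, 340.5, 14.8]
ee_rot: [[-0.89, 0.455, 0.001], [0.455, 0.89, 0.0], [-0.001, 0.0, -1.0]]
force: [-0.2, -1.1, 4.4]
opening: 0.388
```

Contact: the force rose from -2 to +4.4 N at z 14.8. I release and rise.

```bash
python3 -m pendant '[{"slide":[0,0,0],"angular":[0,0,0],"claw":0.6},{"slide":[0,0,0],"angular":[0,0,0],"claw":0.8},{"slide":[0,0,0],"angular":[0,0,0],"claw":1},{"slide":[0,0,0],"angular":[0,0,0],"claw":1},{"slide":[0,0,-0.01],"angular":[0,0,0],"claw":1},{"slide":[0,0,-0.03],"angular":[0,0,0],"claw":1},{"slide":[0,0,-0.04],"angular":[0,0,0],"claw":1},{"slide":[0,0,-0.04],"angular":[0,0,0],"claw":1},{"slide":[0,0,-0.04],"angular":[0,0,0],"claw":1},{"slide":[0,0,-0.04],"angular":[0,0,0],"claw":0},{"slide":[0,0,-0.02],"angular":[0,0,0],"claw":0},{"slide":[0,0,0],"angular":[0,0,0],"claw":0}]'
python3 - <<'E'
from h import *
r=ctrl.read_camera("wrist");np.savez("w6.npz",**r);im=r["pixels"];H,S,V=[x.astype(int) for x in cv2.split(cv2.cvtColor(im,cv2.COLOR_RGB2HSV))]
y=(H>18)&(H<35)&(S>120)&(V>60);q=rect(r,y,39);print("handle",q,np.median(pts(r,y),0))
P=pts(r,np.ones(V.shape,bool));
c,s=np.cos(np.radians(152.8)),np.sin(np.radians(152.8))
print("origin along/across",[(np.array(q[0])+25*np.array([c,s])-[457.2,340.8])@v for v in np.array([[c,s],[-s,c]])])
cy=np.array([.995,.099,0]);
go([410,-32,200],[0,1,0],[0,0,-1])
E
```

```text
t: 22.27
ee_pos: [465.3, 339.6, 251.2]
ee_rot: [[-0.889, 0.457, 0.004], [0.457, 0.889, 0.003], [-0.002, 0.004, -1.0]]
force: [1.1, 0.1, 0.3]
opening: 0.607
handle ((480.6956787109375, 332.010498046875), (34.26223373413086, 108.44417572021484), 63.40125274658203) [482.352 331.004  37.27 ]
origin along/across [np.float64(0.08489553024860202), np.float64(-2.9222990834214118)]
t 22.3167 slide mm [-120.695 -355.682   48.931] rot [ 0.237 -0.021 62.774] q [-56.383  13.013  18.687 101.725  -4.531  65.767  26.476]
```

Scanner placed: 0 mm along and -3 mm across from the pad's middle, upright, with its top 37-39 mm above the cart. Now the lid.

```bash
python3 -m pendant '[{"slide":[-0.02,-0.03,0],"angular":[0,0,0],"claw":0},{"slide":[-0.013,-0.036,0.002],"angular":[0,0,0],"claw":0},{"slide":[-0.013,-0.036,0.002],"angular":[0,0,0],"claw":0},{"slide":[-0.013,-0.036,0.002],"angular":[0,0,0],"claw":0},{"slide":[-0.013,-0.036,0.002],"angular":[0,0,0],"claw":0},{"slide":[-0.013,-0.036,0.002],"angular":[0,0,0],"claw":0},{"slide":[-0.013,-0.036,0.002],"angular":[0,0,0],"claw":0},{"slide":[-0.013,-0.036,0.002],"angular":[0,0,0],"claw":0},{"slide":[-0.013,-0.036,0.002],"angular":[0,0,0],"claw":0},{"slide":[-0.006,-0.02,0],"angular":[0,0,5],"claw":0},{"slide":[0,0,0],"angular":[0,0,7],"claw":0},{"slide":[0,0,0],"angular":[0,0,7],"claw":0},{"slide":[0,0,0],"angular":[0,0,7],"claw":0},{"slide":[0,0,0],"angular":[0,0,7],"claw":0},{"slide":[0,0,0],"angular":[0,0,7],"claw":0},{"slide":[0,0,0],"angular":[0,0,7],"claw":0},{"slide":[0,0,0],"angular":[0,0,6],"claw":0},{"slide":[0,0,0],"angular":[0,0,3],"claw":0},{"slide":[0,0,0],"angular":[0,0,0],"claw":0}]'
python3 -c "
from h import *
go([402,-33,135],[-.099,.995,0],[0,0,-1])"
```

```text
t: 23.9
ee_pos: [400.8, -39.4, 208.6]
ee_rot: [[-0.105, 0.994, -0.038], [0.994, 0.105, 0.001], [0.005, -0.037, -0.999]]
force: [0.3, -0.1, -0.0]
opening: 0.0
t 23.9 slide mm [ 5.848  4.625 73.533] rot [-2.149 -0.278  0.369] q [-33.225  -4.96   32.066 124.614   2.865  61.788   3.343]
```

```bash
python3 -m pendant '[{"slide":[0.003,0.002,0.02],"angular":[-2.1,0,0.4],"claw":0},{"slide":[0.003,0.001,0.025],"angular":[0,0,0],"claw":0},{"slide":[0,0,0.02],"angular":[0,0,0],"claw":0},{"slide":[0,0,0.008],"angular":[0,0,0],"claw":0},{"slide":[0,0,0],"angular":[0,0,0],"claw":0}]'
python3 -m pendant '[{"slide":[0,0.015,0],"angular":[0,0,0],"claw":0},{"slide":[0,0.015,0],"angular":[0,0,0],"claw":0},{"slide":[0,0.015,0],"angular":[0,0,0],"claw":0},{"slide":[0,0.015,0],"angular":[0,0,0],"claw":0}]'
python3 -c "
from h import *
go([500,-24,140],[-.099,.995,0],[0,0,-1])"
```

```text
t: 24.32
ee_pos: [399.5, -32.8, 130.9]
ee_rot: [[-0.105, 0.995, -0.003], [0.994, 0.105, 0.005], [0.005, -0.003, -1.0]]
force: [-0.3, 0.1, 0.8]
opening: 0.001
t: 24.65
ee_pos: [450.9, -27.1, 130.3]
ee_rot: [[-0.106, 0.994, -0.025], [0.994, 0.107, 0.008], [0.01, -0.024, -1.0]]
force: [-29.1, -1.6, 65.5]
opening: 0.001
t 24.65 slide mm [ -2.057  48.922 -10.872] rot [-1.378 -0.58   0.426] q [-32.187   9.291  33.194 123.402  -7.124  50.464  11.452]
```

```bash
python3 -m pendant '[{"slide":[0,-0.01,-0.006],"angular":[0,0,0],"claw":0},{"slide":[0,-0.02,0],"angular":[0,0,0],"claw":0},{"slide":[0,-0.02,0],"angular":[0,0,0],"claw":0},{"slide":[0,0,0],"angular":[0,0,0],"claw":0}]'
python3 - <<'E'
from h import *
s=ctrl.read_camera("scene");t=ctrl.read_camera("top");np.savez("top3.npz",**t)
a=cv2.resize(s["pixels"][120:260,180:320],(400,400));b=cv2.resize(t["pixels"][140:240,200:300],(400,400))
cv2.imwrite("pics/lid1.png",np.hstack([a,b])[:,:,::-1]);print(ctrl.get_obs()["ee_pos"])
E
```

```text
t: 24.98
ee_pos: [408.0, -33.0, 143.4]
ee_rot: [[-0.11, 0.994, -0.018], [0.994, 0.11, 0.005], [0.007, -0.017, -1.0]]
force: [-0.4, -0.1, 0.1]
opening: -0.003
[411.682 -32.313 144.158]
```

View pics/lid1.png

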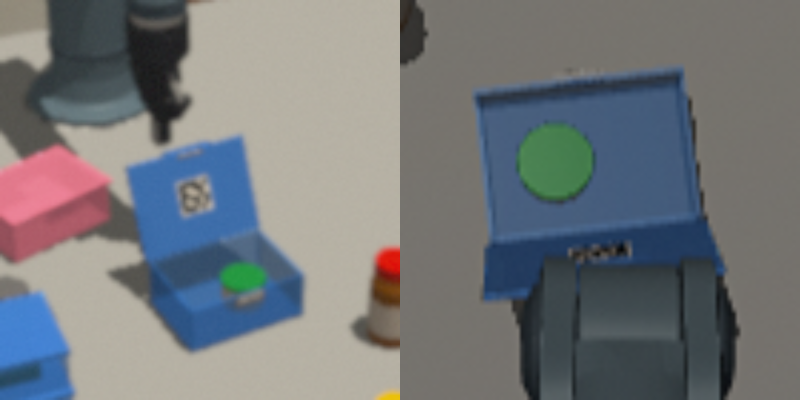

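The lid now stands closer to upright (edge at (190,150) in the left crop) and the hand is clear behind it. The 65 N push came from the lid edge running up into the flared knuckles, so I'll push with only the fingertips overlapping, higher up.

```bash
python3 -m pendant '[{"slide":[0,0,-0.01],"angular":[-1,0,0],"claw":0},{"slide":[0,0.01,-0.008],"angular":[0,0,0],"claw":0},{"slide":[0,0.02,0],"angular":[0,0,0],"claw":0},{"slide":[0,0.015,0],"angular":[0,0,0],"claw":0},{"slide":[0,0.012,0],"angular":[0,0,0],"claw":0}]'
python3 -m pendant '[{"slide":[0,0.012,0],"angular":[0,0,0],"claw":0},{"slide":[0,0.012,0],"angular":[0,0,0],"claw":0}]'
```

```text
t: 25.5
ee_pos: [471.9, -25.2, 167.5]
ee_rot: [[-0.113, 0.994, 0.004], [0.994, 0.113, 0.01], [0.01, 0.006, -1.0]]
force: [-17.0, -1.8, 44.8]
opening: -0.003
t: 25.67
ee_pos: [503.7, -21.8, 175.2]
ee_rot: [[-0.115, 0.993, 0.013], [0.993, 0.114, 0.013], [0.011, 0.014, -1.0]]
force: [-0.8, -0.8, -0.5]
opening: 0.003
```

```bash
python3 -m pendant '[{"slide":[0,-0.01,0.006],"angular":[0,0,0],"claw":0},{"slide":[0,0,0.01],"angular":[0,0,0],"claw":0},{"slide":[0,0,0],"angular":[0,0,0],"claw":0}]'
python3 - <<'E'
from h import *
t=ctrl.read_camera("scene");H,S,V=[x.astype(int) for x in cv2.split(cv2.cvtColor(t["pixels"],cv2.COLOR_RGB2HSV))]
P=pts(t,(H>100)&(H<125)&(S>110))
h=np.array([517.6,-22]);u=np.array([.995,.099]);v=np.array([-.099,.995])
a=np.c_[(P[:,:2]-h)@u,(P[:,:2]-h)@v,P[:,2]-61];m=(abs(a[:,1])<76)&(a[:,2]>12)&(np.hypot(a[:,0],a[:,2])<135)
a=a[m];th=np.degrees(np.arctan2(a[:,2],a[:,0]));print(len(a),np.percentile(th,[5,25,50,75,95]),a[:,2].max());print(ctrl.get_obs()["ee_pos"])
E
```

```text
t: 25.92
ee_pos: [520.6, -19.3, 177.4]
ee_rot: [[-0.119, 0.991, 0.06], [0.993, 0.118, 0.018], [0.011, 0.062, -0.998]]
force: [-0.2, 1.1, -1.2]
opening: 0.001
793 [76.988 81.605 83.406 85.046 90.349] 128.9848545934443
[520.737 -19.628 177.75 ]
```

```bash
python3 -m pendant '[{"slide":[0,-0.02,0],"angular":[2,0,0],"claw":0},{"slide":[0,-0.015,0.01],"angular":[1.5,0,0],"claw":0},{"slide":[0,0,0.015],"angular":[0,0,0],"claw":0},{"slide":[0,0,0.01],"angular":[0,0,0],"claw":0},{"slide":[0,0,0],"angular":[0,0,0],"claw":0}]'
```

```text
t: 26.38
ee_pos: [487.3, -22.6, 139.4]
ee_rot: [[-0.122, 0.992, 0.0], [0.992, 0.122, 0.01], [0.01, 0.001, -1.0]]
force: [-0.1, -0.3, 0.0]
opening: 0.001
```

```bash
python3 -m pendant '[{"slide":[0,0.012,0],"angular":[0,0,0],"claw":0},{"slide":[0,0.012,0],"angular":[0,0,0],"claw":0},{"slide":[0,0.012,0.001],"angular":[0,0,0],"claw":0},{"slide":[0,0.012,0.001],"angular":[0,0,0],"claw":0}]'
```

```text
t: 26.72
ee_pos: [529.6, -17.4, 132.4]
ee_rot: [[-0.121, 0.993, -0.013], [0.993, 0.121, 0.009], [0.01, -0.012, -1.0]]
force: [-1.1, -0.8, 0.6]
opening: -0.0
```

```bash
python3 -m pendant '[{"slide":[0,0.012,0.003],"angular":[0,0,0],"claw":0},{"slide":[0,0.012,0.006],"angular":[0,0,0],"claw":0},{"slide":[0,0.012,0.007],"angular":[0,0,0],"claw":0},{"slide":[0,0.01,0.008],"angular":[0,0,0],"claw":0}]'
```

```text
t: 27.05
ee_pos: [575.1, -11.9, 104.8]
ee_rot: [[-0.122, 0.992, -0.019], [0.993, 0.122, 0.007], [0.009, -0.018, -1.0]]
force: [-0.5, -0.2, 0.5]
opening: 0.005
```

```bash
python3 -m pendant '[{"slide":[0,0.012,0.009],"angular":[0,0,0],"claw":0},{"slide":[0,0.01,0.01],"angular":[0,0,0],"claw":0},{"slide":[0,0.008,0.01],"angular":[0,0,0],"claw":0}]'
python3 - <<'E'
from h import *
t=ctrl.read_camera("scene");H,S,V=[x.astype(int) for x in cv2.split(cv2.cvtColor(t["pixels"],cv2.COLOR_RGB2HSV))]
P=pts(t,(H>100)&(H<125)&(S>110))
h=np.array([517.6,-22]);u=np.array([.995,.099]);v=np.array([-.099,.995])
a=np.c_[(P[:,:2]-h)@u,(P[:,:2]-h)@v,P[:,2]-61];m=(abs(a[:,1])<76)&(a[:,2]>8)&(np.hypot(a[:,0],a[:,2])<135)
a=a[m];th=np.degrees(np.arctan2(a[:,2],a[:,0]));print(len(a),np.percentile(th,[5,25,50,75,95]),a[:,2].max());print(ctrl.get_obs()["ee_pos"])
E
```

```text
t: 27.3
ee_pos: [604.4, -7.8, 71.7]
ee_rot: [[-0.122, 0.992, -0.024], [0.992, 0.123, 0.006], [0.009, -0.023, -1.0]]
force: [-7.4, -1.7, 31.2]
opening: 0.001
586 [ 5.456  7.128  8.507 10.432 18.499] 62.85288862349766
[603.974  -7.425  69.905]
```

```bash
python3 -m pendant '[{"slide":[0,0,-0.015],"angular":[-1.2,0,0],"claw":0},{"slide":[-0.003,0.012,0],"angular":[0,0,0],"claw":0},{"slide":[0,0.008,0],"angular":[0,0,0],"claw":0},{"slide":[0,0,0],"angular":[0,0,0],"claw":0}]'
```

```text
t: 27.68
ee_pos: [622.0, -7.6, 80.3]
ee_rot: [[-0.124, 0.992, -0.015], [0.992, 0.124, 0.006], [0.008, -0.014, -1.0]]
force: [0.7, 1.3, -0.2]
opening: -0.0
```

```bash
python3 -m pendant '[{"slide":[0,0,0.004],"angular":[0,0,0],"claw":0},{"slide":[0,0,0.004],"angular":[0,0,0],"claw":0},{"slide":[0,0,0.003],"angular":[0,0,0],"claw":0},{"slide":[0,0,0.003],"angular":[0,0,0],"claw":0}]'
```

```text
t: 28.02
ee_pos: [620.8, -7.2, 64.7]
ee_rot: [[-0.124, 0.992, -0.016], [0.992, 0.125, 0.006], [0.008, -0.015, -1.0]]
force: [-1.3, -0.3, 3.2]
opening: -0.0
```

```bash
python3 -m pendant '[{"slide":[0,0,0.002],"angular":[0,0,0],"claw":0},{"slide":[0,0,0.002],"angular":[0,0,0],"claw":0}]';python3 -m pendant '[{"slide":[0,0,0.003],"angular":[0,0,0],"claw":0}]';python3 -m pendant '[{"slide":[0,0,0.003],"angular":[0,0,0],"claw":0}]'
```

```text
t: 28.18
ee_pos: [621.0, -7.3, 64.3]
ee_rot: [[-0.124, 0.992, -0.018], [0.992, 0.124, 0.009], [0.011, -0.016, -1.0]]
force: [-5.0, 0.5, 15.8]
opening: -0.002
t: 28.27
ee_pos: [621.0, -7.2, 64.1]
ee_rot: [[-0.124, 0.992, -0.018], [0.992, 0.124, 0.01], [0.013, -0.017, -1.0]]
force: [-6.2, 0.8, 19.6]
opening: -0.004
t: 28.35
ee_pos: [621.0, -7.2, 64.2]
ee_rot: [[-0.124, 0.992, -0.019], [0.992, 0.124, 0.012], [0.015, -0.018, -1.0]]
force: [-6.0, 1.1, 17.7]
opening: -0.002
```

```bash
python3 -m pendant '[{"slide":[0,0,0.005],"angular":[0,0,0],"claw":0},{"slide":[0,0,0.005],"angular":[0,0,0],"claw":0}]'
python3 -m pendant '[{"slide":[0,0,-0.01],"angular":[0,0,0],"claw":0},{"slide":[0,0,-0.03],"angular":[0,0,0],"claw":0},{"slide":[0,0,-0.04],"angular":[0,0,0],"claw":0},{"slide":[0,-0.03,-0.04],"angular":[0,0,0],"claw":0},{"slide":[0,-0.04,-0.04],"angular":[0,0,0],"claw":0},{"slide":[0,-0.04,-0.03],"angular":[0,0,0],"claw":0},{"slide":[0,-0.04,0],"angular":[0,0,0],"claw":0},{"slide":[0,-0.02,0],"angular":[0,0,0],"claw":0},{"slide":[0,0,0],"angular":[0,0,0],"claw":0}]'
python3 - <<'E'
from h import *
t=ctrl.read_camera("top");s=ctrl.read_camera("scene");np.savez("top4.npz",**t)
for n,c in(("top",t),("scene",s)):
    H,S,V=[x.astype(int) for x in cv2.split(cv2.cvtColor(c["pixels"],cv2.COLOR_RGB2HSV))]
    P=pts(c,(H>100)&(H<125)&(S>110));h=np.array([517.6,-22]);u=np.array([.995,.099]);v=np.array([-.099,.995])
    a=np.c_[(P[:,:2]-h)@u,(P[:,:2]-h)@v,P[:,2]];a=a[(abs(a[:,1])<70)&(a[:,0]>5)&(a[:,0]<112)&(a[:,2]>55)]
    if len(a)>50: k=np.polyfit(a[:,0],a[:,2],1);print(n,len(a),"slope rad",k[0],"z@0,118",k[1],k[1]+118*k[0])
r=t;H,S,V=[x.astype(int) for x in cv2.split(cv2.cvtColor(t["pixels"],cv2.COLOR_RGB2HSV))]
O=dict(np.load("top0.npz"))
for nm,b in dict(shaker=(505,285,540,330),cup=(600,365,648,415),jar=(275,185,318,235)).items():
    for c in(O,t):
        Q=pts(c,roi(np.ones(V.shape,bool),*b));Q=Q[Q[:,2]>15];q=np.percentile(Q[:,2],95);Q=Q[Q[:,2]>q-12];print(nm,cv2.minEnclosingCircle(Q[:,:2].astype(np.float32))[0],q)
y=roi((H>18)&(H<35)&(S>120)&(V>60),140,280,250,410);print("handle",rect(t,y,39))
a=cv2.resize(s["pixels"][150:250,190:290],(400,400));b=cv2.resize(t["pixels"][140:300,60:320],(400,246))
cv2.imwrite("pics/end.png",np.hstack([a,np.vstack([b,np.zeros((154,400,3),np.uint8)])])[:,:,::-1])
E
```

```text
t: 28.52
ee_pos: [621.1, -7.3, 63.8]
ee_rot: [[-0.123, 0.992, -0.022], [0.992, 0.123, 0.018], [0.021, -0.02, -1.0]]
force: [-10.7, 0.6, 28.5]
opening: -0.0
t: 29.27
ee_pos: [472.1, -29.7, 242.3]
ee_rot: [[-0.123, 0.992, -0.023], [0.992, 0.123, 0.022], [0.025, -0.02, -0.999]]
force: [-0.1, 0.3, -0.8]
opening: 0.0
top 373 slope rad 0.009551214892057961 z@0,118 64.50068707467462 65.62773043193745
scene 754 slope rad 0.003333007336499525 z@0,118 66.4856623736052 66.87895723931214
shaker (523.2662353515625, -264.15557861328125) 71.69324159107542
shaker (523.697265625, -266.8047180175781) 71.63352074836222
cup (372.224609375, -435.95361328125) 70.05736038453875
cup (371.5367736816406, -436.34698486328125) 70.06012025155592
jar (696.1843872070312, 142.1988983154297) 112.7101948460237
jar (695.9140625, 142.36837768554688) 112.92161035846463
handle ((481.60833740234375, 327.04254150390625), (38.45998001098633, 109.61795043945312), 63.06130599975586)
```

View pics/end.png

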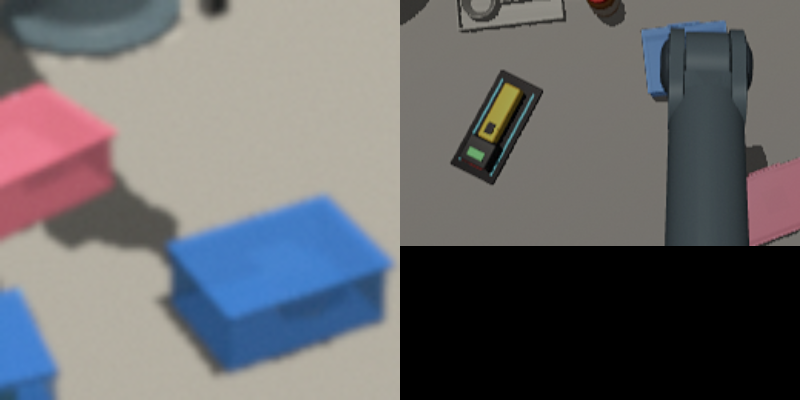

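The left crop shows the lid flat on the box at (280,260). The right crop shows the scanner in line on the pad at (497,125), and the hand is clear. Handing in.

```bash
python3 -c "
from bench import ctrl
print(ctrl.close_job(), ctrl.get_obs()['t'])"
```

```text
the job is handed in; nothing more can be done
the job is handed in; nothing more can be done
```

I scanned the label, laid the scanner on the pad and pressed the lid shut. The job is handed in at about 30 s of the 72 s allowed, and no verdict was reported.

- **Scan:** I held the scanner for about 3 s. It sat about 102 mm from the label, within 1 mm of its middle by my estimate, and was square-on and steady. The lid was about 2.25 rad at the start and I had not touched it by then; I did not measure its angle again during the hold.
- **Scanner on the pad:** My last checks put it within about 4 mm of the pad's middle, in line within 1° and lying flat.
- **Lid:** I pressed it down with up to 28 N. Its measured slope is 0.003–0.010 rad, with its top at about 66 mm. That is consistent with latched shut, but the click itself can't be observed.
- **Bystanders:** The cup, shaker and jar are within 3 mm of their starts. I did not measure the stack, ladle rest or tub again, but the arm never went near the first two. The tub is inside the shut box.

Two things did not go to plan:
- **First grasp:** It closed above the handle without touching anything. Two cameras put the real grasp point about 19 mm behind the reported tool point, so I corrected for that.
- **First lid push:** The lid edge ran up into the gripper's knuckles and the wrist force read about 65 N upward, and the second push read about 45 N. These are below the 120 N wrist limit. If that contact counts as the gripper's body, it may have passed the 40 N limit; I could not tell which part took the load.

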